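# Tip over, catch and softly close the lid of an instrument chest

## Robot

A 6-joint arm with a two-finger parallel gripper is mounted at the origin on the work surface. World frame = base frame: x ahead of the robot, y to its left, z up, the work surface at z = 0. Lengths are in m, angles in rad, forces in N, time in s.
With the tool pointing down it reaches from about 0.35 to 0.85 m from the base axis. Payload 8.1 kg.
Tool frame: the origin (TCP) lies on the centre line of the jaws, within the pads' length; the fingertips stand robot.tips_ahead ahead of it and the grasp point (between the pads) lies 8 mm behind it (robot.tips_ahead is the distance from the TCP to the fingertips, in m); z points along the fingers, y is the direction in which the jaws open and shut (so a half turn about z gives the same grasp; the last joint's range is limited). The gripper opens to 93 mm and grips with 3 to 60 N. Pads are 15 mm wide; open, the fingers measure 128 mm over their backs; the gripper's body (75 mm by 188 mm) begins 65 mm behind the grasp point.
Start: joints at [-1.386, 0.13, 1.488, -0, 1.523, -0.085], TCP at [0.16, -0.578, 0.23] pointing down, gripper open.
Joint ranges: [-2.96, 2.96], [-0.89, 2.26], [0.02, 2.5], [-1.34, 4.48], [0, 2.73], [-2.66, 2.66]. Speed limits (rad/s): [2.39, 2.39, 2.79, 3.14, 3.14, 3.14].

## Interface

Orientations are given as a rotation vector (axis times angle).
In Python, from plant import monitor, eyes, job, robot gives the robot as it stands.
- The arm moves only by the tool servo_tool, never from a script. Its argument "plan" is a list that holds one entry, the list of rows, each a list of 7 numbers: the closure, from -1 (fully open) to 1 (shut), so that 0 is half open, then the shift along the world's x, y, z in mm, then the turn, a rotation vector about the world's x, y, z in rad. In form: [[[hand, dx, dy, dz, ax, ay, az], ...]]. A call has 1 to 12 rows; each row shifts and turns the commanded pose from where the row before left it; what a row does not reach is not made up. A row lasts 1/10 s, in which the tool goes at most 50 mm and 8.59 degrees, less where a joint would pass 70% of its speed; a pose out of reach is approached as far as the arm can. A call with a gripper value outside its range is refused whole. The fingers move at their own pace and stop on an object; "force" is the grip in N (left out, the last holds). Time passes only in rows, so rows that do not move let the fingers close. It gives the time, the measured TCP pose, the force and the opening at its end, in the units of the state.
- monitor.read_state(): the state, without advancing time (a new reading comes with each control period).
- eyes.read_camera(name): name is "side" or "top" or "wrist"; returns the picture (384x512x3 uint8, red, green, blue); there is no depth.
- eyes.camera_info(name): a dict with "mtx" (3x3 intrinsics, pixels), "D" ([k1, k2, p1, p2, k3] as OpenCV has them; the pictures are not rectified), "R" (3x3) and "t" (3): a world point X has camera coordinates R X + t. Camera axes: x right, y down, z forward; pixel columns grow to the right and rows downward; lengths in m; the calibration is good to about 2 mm. A picture is of the moment at which its call begins: read the wrist's pose just before it. camera_info takes no time and is no camera call; for the wrist camera it gives the pose at the moment of the call.
- job.close_job(): hands the job in, once; it reports no verdict.
The state is a dict: "t": time; "q": joint angles; "dq": joint speeds; "joint_torque": joint torques, N m; "tool_pos": TCP position; "orientation": TCP orientation; "force": force on the tool from outside, world axes, zero at the start; "wrist_torque": the same for the moment, N m; "opening": finger opening in m.
Only numpy, scipy, OpenCV 4.12 (cv2) and the standard library are available. Lean on these libraries where they do the work, as an engineer would, in place of code of your own. Each camera call takes 0.05 s, during which the arm holds its last target. There are 200 camera calls.

## Task

The lid of the steel instrument chest stands open, and there are dial gauges inside that must not be jarred. With a fingertip, tip the lid forward from behind so that it comes over on its own, catch it on the outside of your fingers while it is still well open, and ease it all the way down so that it shuts without banging; then take your hand away. Do not grip or strike the lid, shove the chest or disturb the other things on the bench.

Things in the scene. Friction and masses are not known exactly. Their poses are not given: they have to be found in the camera images.
- chest: red steel chest for instruments, 7 kg, loose on the bench: 180 mm deep (x), 340 wide (y), 100 high to its open rim. Origin at the centre of its underside; own x points from its front (facing the robot's right, -y, give or take 17 degrees) to its hinged back, y along its width, z up. Two latches 8 mm proud are on the front wall, 128 mm either side of its middle
- lid (a joint): lid angle, rad: 0 shut, 1.571 upright, 1.75 its back stop; starts about upright. Stiff, damped hinge: it stays put between about 1.37 and 1.62; pushed forward below 1.3 it falls by itself, slowly at first, some 4 s from 1.2 to shut, and lands with a bang (over 0.4 rad/s) if nothing carries it. Holding it up by the lip takes 2 to 3 N
- hinge_line (a point): middle of the hinge line, on top of the chest's back wall: 90 mm behind the chest's origin, 100 mm above the bench. The plane of the lid's underside passes through this line
- lid_outside (a point): centre of the lid's outer face (uppermost when shut, at the back when open); 14 mm off the plane of the underside, 90 mm from the hinge line. The lid is a flat pan 180 x 344 x 14 mm, 0.54 to 0.69 kg
- lip_edge (a point): middle of the rounded front edge of the lid's finger lip, moving with the lid: 208 mm from the hinge line, 3 mm above the plane of the underside. The lip is a plate 150 mm wide, 4 mm thick (edge 6), flush with the underside; it reaches 28 mm beyond the lid's front and, shut, overhangs the front wall by 28 mm, so fingers can stay under it until the lid is right down
- angle_grinder: angle grinder lying on its back just behind the chest's lid, along the hinge line; 280 x 125 x 85 mm, disc uppermost; origin under its middle, on the bench
- spray_can: grey spray can standing behind the chest, at its end far from the robot; 60 mm diameter, 170 mm high; origin at the centre of its foot
- drill_stand: blue stepped stand with twist drills upright in it, in front of the chest at its end far from the robot; 60 x 110 mm, 115 mm high; origin at the centre of its underside
- hammer: hammer lying about 250 mm in front of the chest's middle, about 260 mm long, 35 mm high; origin at its underside
- wrench: open-ended spanner lying flat in front of the chest, under 15 mm high; origin at its underside
- disc_stack: stack of four grinding discs, 115 mm diameter, 20 mm high, in front of the chest at its end near the robot; origin at the centre of its underside
- angle_iron: offcut of steel angle, 120 x 50 x 50 mm, behind the angle grinder; origin at the centre of its underside
- g_clamp: small G-clamp lying flat, about 100 x 95 x 17 mm, behind the angle grinder; origin at its underside

How it is judged:
On the way, in this order (a step that is already met when the one before it is completed fails the run):
1. the lid, tipped past upright, is falling forward on its own, touched by nothing (value of joint lid between 0.3 and 1.45 rad and velocity of joint lid below -0.03 rad/s and contact force between each of the fingers, the arm and chest below 0.05 N), for 0.15 s.
2. the falling lid is caught and carried on the fingers while still well open (more than 0.2 rad) (value of joint lid between 0.2 and 1.4 rad and contact force between the fingers and chest above 0.4 N), for 0.25 s.
At the end, for the whole second after the job is handed in: the lid is fully shut (within 0.02 rad) and at rest, the chest stands within 15 mm of where it was, level, and every other thing is within 25 mm of where it was (value of joint lid below 0.02 rad and velocity of joint lid between -0.05 and 0.05 rad/s and distance of chest from where it was at the start of the episode below 0.015 m and angle between chest's own z axis and vertical below 0.03 rad and distance of each of angle_grinder, spray_can, drill_stand, hammer, wrench, disc_stack, angle_iron, g_clamp from where it was at the start of the episode below 0.025 m); the robot touches nothing.
It fails at once if the lid bangs shut: it comes down faster than 0.38 rad/s (about 80 mm/s at the lip) within the last 25 mm, not counting the last 6 mm (value of joint lid between 0.03 and 0.12 rad and velocity of joint lid below -0.38 rad/s).
It fails at once if the lid or chest is gripped or struck (more than 30 N from the fingers or the arm) (contact force between any of the fingers, the arm and chest above 30 N).
It fails at once if the chest is shoved or lifted more than 15 mm (distance of chest from where it was at the start of the episode above 0.015 m).
It fails at once if another thing on the bench is pushed, knocked over or lifted by more than 25 mm (distance of any of angle_grinder, spray_can, drill_stand, hammer, wrench, disc_stack, angle_iron, g_clamp from where it was at the start of the episode above 0.025 m).
It also fails if it takes over 45 s, if anything falls off the work surface, if the arm or the gripper's body presses on something with over 40 N, if the wrist force passes 120 N, or if a joint passes its speed limit or range.

## Working session

There is one attempt and no reset: what is moved stays moved. The work goes in short steps, Python scripts to look and compute and a tool call to move; the robot and the scene stay as the last step left them, time stands still between calls to the robot, and variables do not carry over. Pictures are saved under pics/ and viewed, about 8 in all and at most 12, crops included, and the job is handed in when it is done.

Besides the shell and the picture viewer there is one more tool, called by a JSON object that holds its "api" and its "payload". servo_tool: Moves the arm, as the interface text tells. Its arguments: {"type":"object","properties":{"plan":{"type":"array"},"force":{"type":"number"}},"required":["plan"]}

```bash
mkdir -p pics; cat > h.py <<'E'
import numpy as np,cv2
from plant import monitor,eyes,job,robot
def rays(name,px,ci=None):
    c=ci or eyes.camera_info(name);K=np.array(c['mtx'],float);R=np.array(c['R']);t=np.array(c['t'])
    u=cv2.undistortPoints(np.array(px,float).reshape(-1,1,2),K,np.array(c['D'],float)).reshape(-1,2)
    d=np.c_[u,np.ones(len(u))]@R
    return -R.T@t,d
def onz(name,px,z):
    o,d=rays(name,px);return o+d*((z-o[2])/d[:,2])[:,None]
def proj(name,X):
    c=eyes.camera_info(name)
    return cv2.projectPoints(np.array(X,float).reshape(-1,1,3),cv2.Rodrigues(np.array(c['R'],float))[0],np.array(c['t'],float),np.array(c['mtx'],float),np.array(c['D'],float))[0].reshape(-1,2)
def tri(n1,p1,n2,p2):
    o1,d1=rays(n1,[p1]);o2,d2=rays(n2,[p2]);A=np.c_[d1[0],-d2[0]]
    s=np.linalg.lstsq(A,o2-o1,rcond=None)[0];a=o1+d1[0]*s[0];b=o2+d2[0]*s[1]
    return (a+b)/2,np.linalg.norm(a-b)
E
python3 - <<'E'
from h import *
np.set_printoptions(precision=3,suppress=True)
print(monitor.read_state(),robot.tips_ahead,[a for a in dir(robot) if a[0]!='_'])
for n in('top','side'):
    im=eyes.read_camera(n);cv2.imwrite(f'pics/{n}0.png',cv2.resize(im[:,:,::-1],None,fx=1.5,fy=1.5))
    c=eyes.camera_info(n);print(n,-np.array(c['R']).T@c['t'],np.array(c['R'])[2])
E
```

```text
{'t': 0.0, 'q': array([-1.386,  0.131,  1.489, -0.   ,  1.523, -0.085]), 'dq': array([-0.001,  0.002,  0.001,  0.001,  0.001, -0.001]), 'joint_torque': array([  0.002, -55.983, -49.176,   0.077,   0.035,  -0.   ]), 'tool_pos': array([ 0.16 , -0.578,  0.229]), 'orientation': array([-3.111, -0.422,  0.   ]), 'force': array([ 0.808, -0.125,  0.938]), 'wrist_torque': array([0.038, 0.038, 0.021]), 'opening': 0.09312705847046926} 0.011 ['IKError', 'tips_ahead']
top [0.381 0.062 0.991] [ 0.186 -0.01  -0.982]
side [1.075 0.16  0.773] [-0.59 -0.11 -0.8 ]
```

View pics/top0.png

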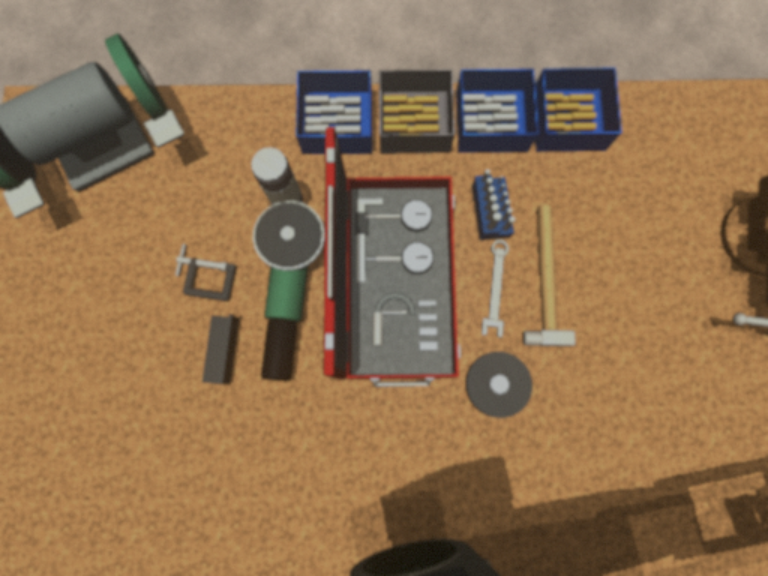

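View pics/side0.png

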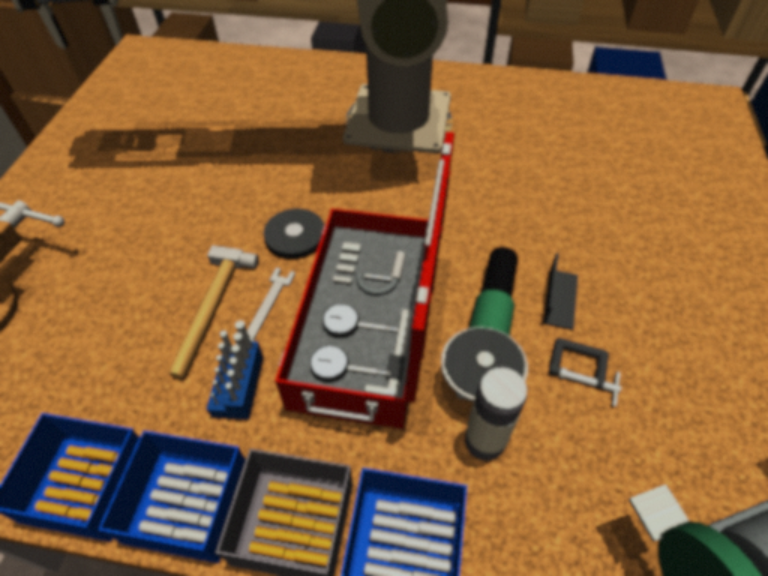

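The top view shows the chest rim at about (347,180), (450,178), (457,376), (347,377) in the 1.5x picture. The lid stands upright along columns 325–345, with the grinder close behind it and the can at (272,165). The side view agrees.

```bash
python3 - <<'E'
from h import *
np.set_printoptions(precision=3,suppress=True)
im=cv2.imread('pics/top0.png')
hsv=cv2.cvtColor(im,cv2.COLOR_BGR2HSV)
m=(((hsv[...,0]<6)|(hsv[...,0]>173))&(hsv[...,1]>150)&(hsv[...,2]>60)).astype(np.uint8)*255
for r in (150,200,215,230,250,270,290,310,330,350,370,376): print(r,[c for c in range(300,480) if m[r,c]][:1],[c for c in range(400,480) if m[r,c]][:1],[c for c in range(400,480) if m[r,c]][-1:])
s=1/1.5
T=lambda p,z:onz('top',np.array(p)*s,z)
print('rim z.1',T([[347,180],[453,178],[459,377],[347,378]],.1))
print('grinder disc z.085',T([[288,200],[288,268],[254,235],[324,235]],.085),'handle',T([[265,378],[294,378],[268,318],[305,318]],.05))
print('can top',T([[270,165],[252,165],[290,165]],.17))
print('drill',T([[475,180],[513,236],[495,205]],.1),'wrench',T([[500,245],[492,330]],.01),'hammer',T([[545,207],[525,338],[575,338]],.03),'disc',T([[499,384]],.02))
# lid in two views: near/far top corners
print('lid lip/upper corners: top',T([[326,128],[336,128],[325,375],[335,375]],.29))
print(tri('top',np.array([331,128])*s,'side',np.array([420,325])*s),tri('top',np.array([330,374])*s,'side',np.array([448,136])*s))
v=im[110:400,240:480];cv2.imwrite('pics/c1.png',cv2.resize(v,None,fx=2.05,fy=2.05,interpolation=cv2.INTER_CUBIC))
v=cv2.imread('pics/side0.png')[120:430,270:530];cv2.imwrite('pics/c2.png',cv2.resize(v,None,fx=1.9,fy=1.9,interpolation=cv2.INTER_CUBIC))
E
```

```text
150 [] [] []
200 [326] [449] [450]
215 [326] [450] [451]
230 [450] [450] [452]
250 [324] [451] [452]
270 [347] [452] [453]
290 [325] [452] [454]
310 [325] [453] [454]
330 [325] [454] [455]
350 [] [] []
370 [324] [455] [457]
376 [346] [400] [454]
rim z.1 [[ 0.741  0.123  0.1  ]
 [ 0.742 -0.059  0.1  ]
 [ 0.405 -0.056  0.1  ]
 [ 0.406  0.123  0.1  ]]
grinder disc z.085 [[0.711 0.226 0.085]
 [0.591 0.223 0.085]
 [0.649 0.282 0.085]
 [0.648 0.163 0.085]] handle [[0.409 0.264 0.05 ]
 [0.409 0.216 0.05 ]
 [0.511 0.262 0.05 ]
 [0.51  0.199 0.05 ]]
can top [[0.739 0.24  0.17 ]
 [0.739 0.268 0.17 ]
 [0.738 0.208 0.17 ]]
drill [[ 0.738 -0.096  0.1  ]
 [ 0.638 -0.156  0.1  ]
 [ 0.693 -0.129  0.1  ]] wrench [[ 0.647 -0.153  0.01 ]
 [ 0.49  -0.131  0.01 ]] hammer [[ 0.712 -0.235  0.03 ]
 [ 0.473 -0.184  0.03 ]
 [ 0.471 -0.271  0.03 ]] disc [[ 0.394 -0.136  0.02 ]]
lid lip/upper corners: top [[0.739 0.139 0.29 ]
 [0.739 0.125 0.29 ]
 [0.405 0.138 0.29 ]
 [0.404 0.125 0.29 ]]
(array([0.744, 0.135, 0.28 ]), np.float64(0.0045750127092687555)) (array([0.406, 0.133, 0.271]), np.float64(0.0004946338953857832))
```

View pics/c1.png

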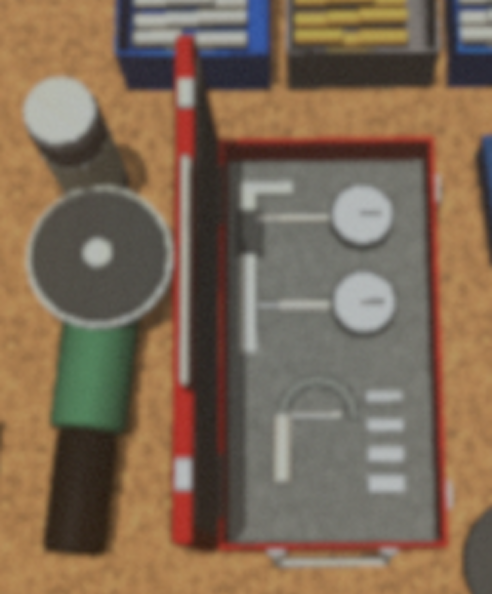

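View pics/c2.png

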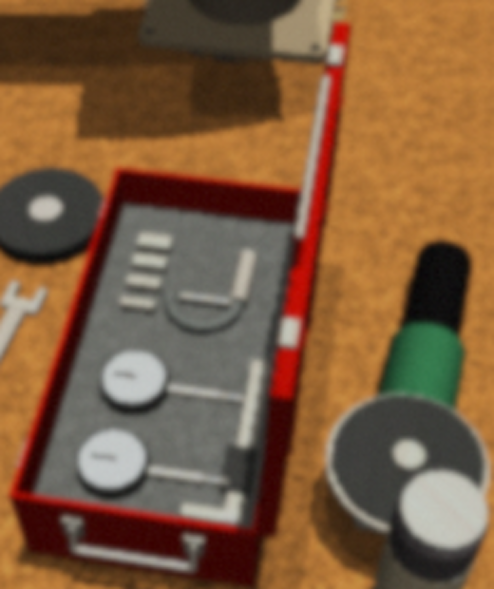

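The chest is nearly square to the axes. Its centre is at about (0.573, 0.033), the hinge at y≈0.123 and the lip top at z≈0.308. I'll close the fingers, rise and yaw, then pitch the fingers towards +y at x≈0.525.

{"api": "servo_tool", "payload": {"plan": [[[1, 20, 20, 15, 0, 0, 0.1085], [1, 20, 20, 15, 0, 0, 0.1085], [1, 20, 20, 15, 0, 0, 0.1085], [1, 20, 20, 15, 0, 0, 0.1085], [1, 20, 20, 15, 0, 0, 0.1085], [1, 20, 20, 15, 0, 0, 0.1085], [1, 20, 20, 15, 0, 0, 0.1085], [1, 20, 20, 15, 0, 0, 0.1085], [1, 20, 20, 15, 0, 0, 0.1085], [1, 20, 20, 15, 0, 0, 0.1085], [1, 20, 20, 15, 0, 0, 0.1085], [1, 20, 20, 15, 0, 0, 0.1085]]], "force": 10}}

```text
t: 1.3
tool_pos: [0.4005, -0.3373, 0.4098]
orientation: [-2.215, -2.227, 0.0]
force: [0.5, 0.8, 0.4]
opening: 0.0023
```

{"api": "servo_tool", "payload": {"plan": [[[1, 10.4, 18, 0, 0.0945, 0, 0], [1, 10.4, 18, 0, 0.0945, 0, 0], [1, 10.4, 18, 0, 0.0945, 0, 0], [1, 10.4, 18, 0, 0.0945, 0, 0], [1, 10.4, 18, 0, 0.0945, 0, 0], [1, 10.4, 18, 0, 0.0945, 0, 0], [1, 10.4, 18, 0, 0.0945, 0, 0], [1, 10.4, 18, 0, 0.0945, 0, 0], [1, 10.4, 18, 0, 0.0945, 0, 0], [1, 10.4, 18, 0, 0.0945, 0, 0], [1, 10.4, 18, 0, 0.0945, 0, 0], [1, 10.4, 18, 0, 0.0945, 0, 0]]]}}

```text
t: 2.5
tool_pos: [0.5251, -0.1219, 0.4093]
orientation: [-1.52, -1.52, -0.973]
force: [0.0, 0.2, 0.6]
opening: 0.0006
```

```bash
python3 - <<'E'
from h import *
from scipy.spatial.transform import Rotation as R
np.set_printoptions(precision=3,suppress=True)
s=monitor.read_state();print(s['q'],s['tool_pos'],R.from_rotvec(s['orientation']).as_matrix())
E
```

```text
[-0.787  0.401  1.231  0.951  2.235 -0.463] [ 0.525 -0.122  0.409] [[-0.     1.     0.   ]
 [ 0.419 -0.     0.908]
 [ 0.908  0.    -0.419]]
```

{"api": "servo_tool", "payload": {"plan": [[[1, 0, 1, -25, 0, 0, 0], [1, 0, 1, -25, 0, 0, 0], [1, 0, 1, -25, 0, 0, 0], [1, 0, 1, -25, 0, 0, 0], [1, 0, 1, -25, 0, 0, 0], [1, 0, 1, -25, 0, 0, 0], [1, 0, 1, -25, 0, 0, 0], [1, 0, 1, -25, 0, 0, 0], [1, 0, 1, -25, 0, 0, 0], [1, 0, 1, -25, 0, 0, 0], [1, 0, 1, -25, 0, 0, 0], [1, 0, 1, -25, 0, 0, 0]]]}}

```text
t: 3.7
tool_pos: [0.5245, -0.1101, 0.1082]
orientation: [-1.523, -1.523, -0.97]
force: [-1.2, 0.2, -1.1]
opening: 0.0008
```

```bash
python3 - <<'E'
from h import *
np.set_printoptions(precision=3,suppress=True)
s=monitor.read_state();print(s['q'],s['tool_pos'],s['force'])
a=cv2.resize(eyes.read_camera('top')[:,:,::-1],(400,300));b=cv2.resize(eyes.read_camera('side')[:,:,::-1],(800,600))
cv2.imwrite('pics/r1.png',b);cv2.imwrite('pics/r1t.png',a)
E
```

```text
[-0.775  0.707  1.4    0.755  1.907 -0.863] [ 0.524 -0.11   0.108] [-1.17   0.193 -1.094]
```

View pics/r1.png

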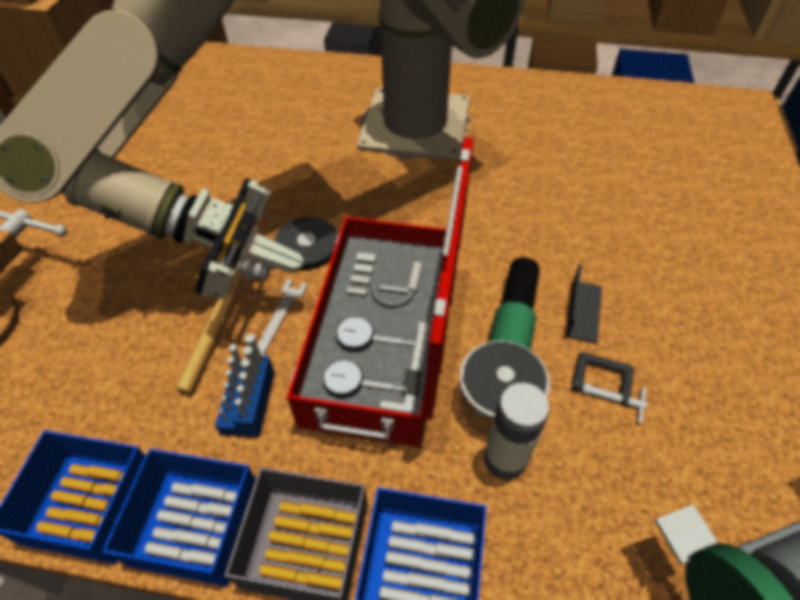

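The picture shows the fingers at the front rim near (300,262), clear of the wrench, drills and hammer, so the final pose is reachable. Now up and over to behind the lid, steepening the hand on the way.

{"api": "servo_tool", "payload": {"plan": [[[1, 0, 0, 45, -0.0873, 0, 0], [1, 0, 0, 45, -0.0873, 0, 0], [1, 0, 0, 45, -0.0873, 0, 0], [1, 0, 0, 45, -0.0873, 0, 0], [1, 0, 0, 45, -0.0873, 0, 0], [1, 0, 0, 45, -0.0873, 0, 0], [1, 0, 0, 45, -0.0873, 0, 0], [1, 0, 45, 0, 0, 0, 0], [1, 0, 45, 0, 0, 0, 0], [1, 0, 45, 0, 0, 0, 0], [1, 0, 45, 0, 0, 0, 0], [1, 0, 45, 0, 0, 0, 0]]]}}

```text
t: 5.0
tool_pos: [0.5239, 0.1166, 0.4262]
orientation: [-1.927, -1.929, -0.518]
force: [0.2, 0.1, -0.5]
opening: 0.0007
```

{"api": "servo_tool", "payload": {"plan": [[[1, 0, 35, 0, 0, 0, 0], [1, 0, 32, 0, 0, 0, 0], [1, 0, 0, 0, 0, 0, 0]]]}}

```text
t: 5.3
tool_pos: [0.5233, 0.1852, 0.4265]
orientation: [-1.921, -1.932, -0.518]
force: [-0.8, -0.3, -0.4]
opening: 0.0005
```

{"api": "servo_tool", "payload": {"plan": [[[1, 0, 0, -30, 0, 0, 0], [1, 0, 0, -30, 0, 0, 0], [1, 0, 0, -30, 0, 0, 0], [1, 0, 0, -25, 0, 0, 0], [1, 0, 0, -18, 0, 0, 0], [1, 0, 0, 0, 0, 0, 0]]]}}

```text
t: 5.9
tool_pos: [0.5235, 0.1812, 0.2893]
orientation: [-1.927, -1.925, -0.512]
force: [0.7, -0.1, -0.6]
opening: 0.0001
```

```bash
python3 - <<'E'
from h import *
b=eyes.read_camera('side')[:,:,::-1];a=eyes.read_camera('top')[:,:,::-1]
z=lambda v:cv2.resize(v,(400,600),interpolation=cv2.INTER_CUBIC)
cv2.imwrite('pics/p1.png',np.hstack([z(a[60:270,140:280]),z(b[60:270,220:360])]))
E
```

```text
(no output)
```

View pics/p1.png

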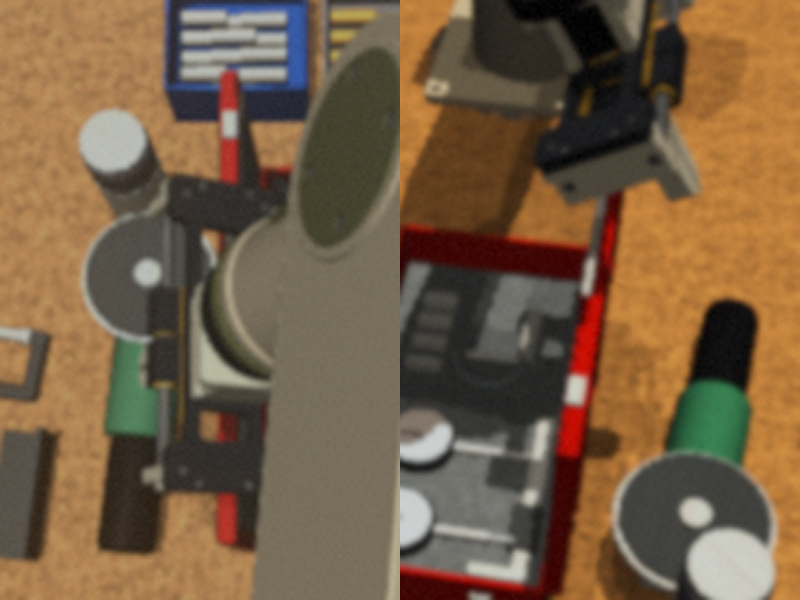

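The hand is hooked behind the lip and the lid is still upright. Now a slow push forward.

{"api": "servo_tool", "payload": {"plan": [[[1, 0, -7, 0, 0, 0, 0], [1, 0, -7, 0, 0, 0, 0], [1, 0, -4, 0, 0, 0, 0], [1, 0, -3, 0, 0, 0, 0], [1, 0, -3, 0, 0, 0, 0], [1, 0, -3, 0, 0, 0, 0], [1, 0, -3, 0, 0, 0, 0], [1, 0, -3, 0, 0, 0, 0], [1, 0, -3, 0, 0, 0, 0], [1, 0, -3, 0, 0, 0, 0], [1, 0, -3, 0, 0, 0, 0], [1, 0, -3, 0, 0, 0, 0]]]}}

```text
t: 7.2
tool_pos: [0.5247, 0.1365, 0.2917]
orientation: [-1.926, -1.928, -0.516]
force: [0.1, 0.5, 1.2]
opening: 0.0006
```

{"api": "servo_tool", "payload": {"plan": [[[1, 0, -4, 0, 0, 0, 0], [1, 0, -4, 0, 0, 0, 0], [1, 0, -4, 0, 0, 0, 0], [1, 0, -4, 0, 0, 0, 0], [1, 0, -4, 0, 0, 0, 0], [1, 0, -4, 0, 0, 0, 0], [1, 0, 0, 0, 0, 0, 0]]]}}

```text
t: 7.9
tool_pos: [0.5248, 0.112, 0.2916]
orientation: [-1.927, -1.928, -0.516]
force: [0.6, 0.0, -0.5]
opening: 0.0003
```

```bash
python3 - <<'E'
from h import *
print(monitor.read_state()['force'])
b=eyes.read_camera('side')[:,:,::-1]
cv2.imwrite('pics/p2f.png',b)
z=lambda v:cv2.resize(v,(400,600),interpolation=cv2.INTER_CUBIC)
cv2.imwrite('pics/p2.png',z(b[60:270,220:360]))
E
```

```text
[ 0.60279847  0.0125778  -0.5241117 ]
```

View pics/p2.png

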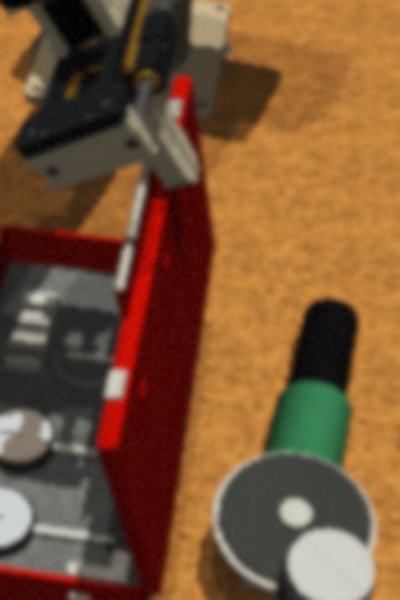

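The lid is leaning forward on the finger, and its far top corner is at about (110,447) in the crop. I'll work out the angle from that.

```bash
python3 - <<'E'
from h import *
for nm,px in(('inner',(98,447)),('outer',(118,447)),('lip far end',(123,290))):
    p=(220+px[0]*.35,60+px[1]*.35);o,d=rays('side',[p]);x=.648 if 'lip' in nm else .745
    X=o+d[0]*((x-o[0])/d[0][0]);print(nm,X,np.arctan2(X[2]-.1,.123-X[1]))
E
```

```text
inner [0.745      0.0956231  0.27238396] 1.4132981608838815
outer [0.745      0.10715344 0.27520422] 1.4805955332295369
lip far end [0.648      0.09428427 0.29926945] 1.4276765614851095
```

{"api": "servo_tool", "payload": {"plan": [[[1, 0, -4, -0.5, 0, 0, 0], [1, 0, -4, -0.5, 0, 0, 0], [1, 0, -4, -0.5, 0, 0, 0], [1, 0, -4, -0.5, 0, 0, 0], [1, 0, -4, -0.5, 0, 0, 0], [1, 0, -4, -0.5, 0, 0, 0], [1, 0, -4, -0.5, 0, 0, 0], [1, 0, -4, -0.5, 0, 0, 0], [1, 0, -4, -0.5, 0, 0, 0], [1, 0, -4, -0.5, 0, 0, 0], [1, 0, 12, 25, 0, 0, 0], [1, 0, 0, 40, 0, 0, 0]]]}}

```text
t: 9.15
tool_pos: [0.5235, 0.0852, 0.3494]
orientation: [-1.925, -1.924, -0.511]
force: [1.6, -0.1, 1.0]
opening: 0.0003
```

```bash
cat > th.py <<'E'
from h import *
import sys
b=eyes.read_camera('side')[:,:,::-1];s=monitor.read_state()
cv2.imwrite(f'pics/{sys.argv[1]}.png',cv2.resize(b[40:280,180:380],(600,720))[:600])
# far end face of lid, plane x=.745: silhouette of red in hypothesised corner: score edge per angle
hsv=cv2.cvtColor(np.ascontiguousarray(b),cv2.COLOR_BGR2HSV)
red=(((hsv[...,0]<7)|(hsv[...,0]>172))&(hsv[...,1]>140)&(hsv[...,2]>90))
for th in np.arange(.3,1.5,.05):
    # points on far end edge of lid at mid-thickness, 60..180 mm from the hinge
    P=[(.744,.123-r*np.cos(th)+.007*np.sin(th),.1+r*np.sin(th)+.007*np.cos(th)) for r in (.1,.12,.14,.16,.172)]
    q=np.round(proj('side',P)).astype(int);print(round(th,2),sum(red[v,u] for u,v in q),end='; ')
print(s['t'],s['force'],s['tool_pos'])
E
python3 th.py f1
```

```text
0.3 0; 0.35 0; 0.4 0; 0.45 1; 0.5 1; 0.55 0; 0.6 0; 0.65 0; 0.7 0; 0.75 0; 0.8 0; 0.85 0; 0.9 0; 0.95 0; 1.0 0; 1.05 0; 1.1 0; 1.15 1; 1.2 1; 1.25 5; 1.3 5; 1.35 5; 1.4 5; 1.45 5; 9.2 [-1.0379721  -0.39468778  5.54418363] [0.5256906  0.08487735 0.35905029]
```

{"api": "servo_tool", "payload": {"plan": [[[1, 0, -42, 0, 0.102, 0, 0], [1, 0, -42, 0, 0.102, 0, 0], [1, 0, -42, 0, 0.102, 0, 0], [1, 0, -42, 0, 0.102, 0, 0], [1, 0, -42, 0, 0.102, 0, 0], [1, 0, -42, 0, 0.102, 0, 0]]]}}

```text
t: 9.8
tool_pos: [0.5244, -0.1699, 0.3518]
orientation: [-1.52, -1.522, -0.975]
force: [1.4, 1.1, 0.4]
opening: 0.0006
```

```bash
python3 th.py f2
```

```text
0.3 0; 0.35 0; 0.4 0; 0.45 1; 0.5 1; 0.55 0; 0.6 0; 0.65 0; 0.7 0; 0.75 0; 0.8 0; 0.85 0; 0.9 0; 0.95 0; 1.0 0; 1.05 0; 1.1 0; 1.15 2; 1.2 5; 1.25 5; 1.3 5; 1.35 5; 1.4 5; 1.45 5; 9.85 [-2.15738882 -2.18230741 -9.5958279 ] [ 0.52319845 -0.17528686  0.34332681]
```

View pics/f2.png

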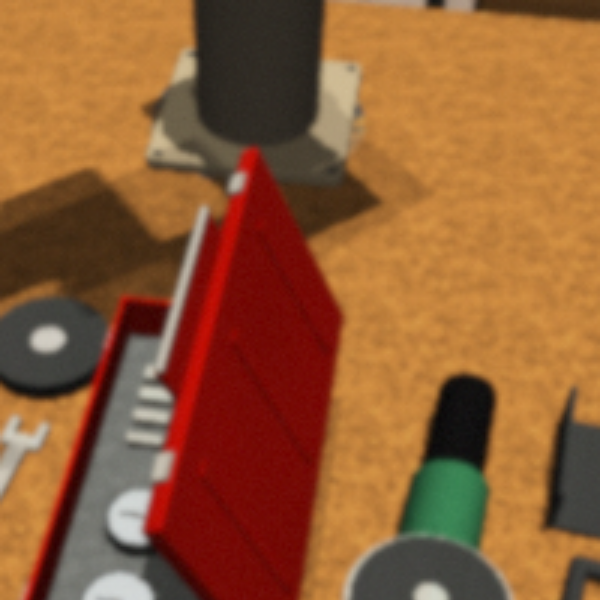

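The lid is falling freely at about 1.16 rad, and the hand is in front of it and clear. Next I put the fingers under it.

{"api": "servo_tool", "payload": {"plan": [[[1, 0, 15, -40, 0, 0, 0], [1, 0, 15, -40, 0, 0, 0], [1, 0, 15, -40, 0, 0, 0], [1, 0, 35, 0, 0, 0, 0], [1, 0, 35, 0, 0, 0, 0], [1, 0, 24, 0, 0, 0, 0]]]}}

```text
t: 10.45
tool_pos: [0.5244, -0.0266, 0.2309]
orientation: [-1.522, -1.522, -0.97]
force: [0.9, -0.0, 0.2]
opening: 0.0005
```

```bash
python3 th.py f3
```

```text
0.3 0; 0.35 0; 0.4 0; 0.45 1; 0.5 1; 0.55 0; 0.6 0; 0.65 0; 0.7 0; 0.75 0; 0.8 0; 0.85 0; 0.9 0; 0.95 0; 1.0 0; 1.05 1; 1.1 5; 1.15 5; 1.2 5; 1.25 5; 1.3 5; 1.35 5; 1.4 5; 1.45 5; 10.5 [ 1.81352567  1.16957581 -0.57905606] [ 0.52421411 -0.02409707  0.23118959]
```

{"api": "servo_tool", "payload": {"plan": [[[1, 0, -2, 0, 0, 0, 0], [1, 0, -2, 0, 0, 0, 0], [1, 0, 0, 0, 0, 0, 0], [1, 0, 0, 0, 0, 0, 0], [1, 0, 0, 0, 0, 0, 0], [1, 0, 0, 0, 0, 0, 0], [1, 0, 0, 0, 0, 0, 0]]]}}

```text
t: 11.2
tool_pos: [0.5247, -0.0324, 0.2316]
orientation: [-1.522, -1.523, -0.971]
force: [0.6, 0.2, -0.6]
opening: 0.0004
```

```bash
python3 th.py f4
```

```text
0.3 0; 0.35 0; 0.4 0; 0.45 1; 0.5 1; 0.55 0; 0.6 0; 0.65 0; 0.7 0; 0.75 0; 0.8 0; 0.85 0; 0.9 0; 0.95 5; 1.0 5; 1.05 5; 1.1 5; 1.15 5; 1.2 5; 1.25 5; 1.3 5; 1.35 5; 1.4 5; 1.45 5; 11.25 [ 1.05715784  0.12296553 -0.04222926] [ 0.52474132 -0.0323983   0.23158353]
```

{"api": "servo_tool", "payload": {"plan": [[[1, 0, 0, 0, 0, 0, 0], [1, 0, 0, 0, 0, 0, 0], [1, 0, 0, 0, 0, 0, 0], [1, 0, -1, -1, 0, 0, 0], [1, 0, -2, -2, 0, 0, 0], [1, 0, -2, -2, 0, 0, 0], [1, 0, -1, -1, 0, 0, 0], [1, 0, 0, 0, 0, 0, 0], [1, 0, 0, 0, 0, 0, 0], [1, 0, 0, 0, 0, 0, 0]]]}}

```text
t: 12.25
tool_pos: [0.5247, -0.0384, 0.2255]
orientation: [-1.522, -1.524, -0.971]
force: [-0.7, -0.5, -2.0]
opening: 0.0006
```

```bash
python3 th.py f5
```

```text
0.3 0; 0.35 0; 0.4 0; 0.45 1; 0.5 1; 0.55 0; 0.6 0; 0.65 0; 0.7 2; 0.75 5; 0.8 5; 0.85 5; 0.9 5; 0.95 5; 1.0 5; 1.05 5; 1.1 5; 1.15 5; 1.2 5; 1.25 5; 1.3 5; 1.35 5; 1.4 5; 1.45 5; 12.3 [ 0.14956295 -1.6172894  -3.35048414] [ 0.52472225 -0.03838047  0.22546108]
```

View pics/f5.png

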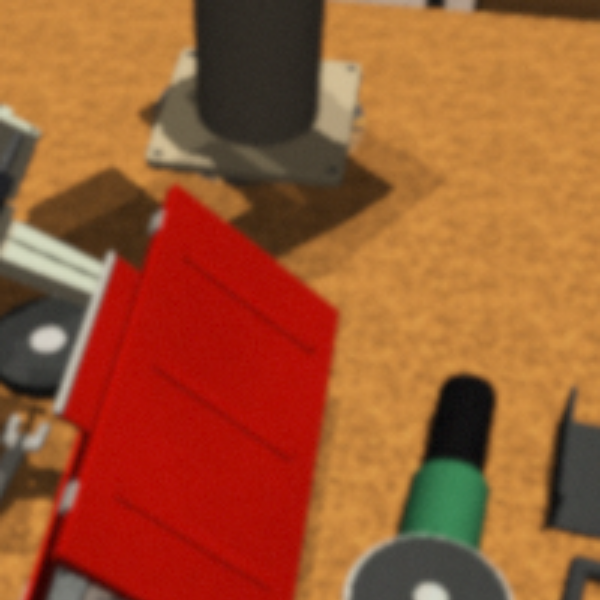

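The lid has been caught: it rests on the fingertips at about 0.71 rad with roughly 2–3 N. I hold briefly, then ease it down along the arc.

{"api": "servo_tool", "payload": {"plan": [[[1, 0, 0, 0, 0, 0, 0], [1, 0, 0, 0, 0, 0, 0], [1, 0, -2.5, -3.2, 0, 0, 0], [1, 0, -2.5, -3.2, 0, 0, 0], [1, 0, -2.4, -3.3, 0, 0, 0], [1, 0, -2.4, -3.3, 0, 0, 0], [1, 0, -2.3, -3.4, 0, 0, 0], [1, 0, -2.3, -3.4, 0, 0, 0], [1, 0, -2.2, -3.4, 0, 0, 0], [1, 0, -2.2, -3.5, 0, 0, 0], [1, 0, -2.1, -3.5, 0, 0, 0], [1, 0, -2.1, -3.5, 0, 0, 0]]]}}

```text
t: 13.5
tool_pos: [0.5247, -0.0615, 0.1916]
orientation: [-1.522, -1.523, -0.971]
force: [-0.4, -0.6, -0.8]
opening: 0.0002
```

{"api": "servo_tool", "payload": {"plan": [[[1, 0, -1.5, -3, 0, 0, 0], [1, 0, -1.5, -3, 0, 0, 0], [1, 0, -1.5, -3, 0, 0, 0], [1, 0, -1.4, -3, 0, 0, 0], [1, 0, -1.3, -3, 0, 0, 0], [1, 0, -1.2, -3, 0, 0, 0], [1, 0, -1.2, -3, 0, 0, 0], [1, 0, -1.1, -3, 0, 0, 0], [1, 0, -1, -3, 0, 0, 0], [1, 0, -1, -3, 0, 0, 0], [1, 0, -1, -3, 0, 0, 0], [1, 0, -1, -3, 0, 0, 0]]]}}

```text
t: 14.7
tool_pos: [0.5247, -0.0761, 0.1557]
orientation: [-1.522, -1.524, -0.971]
force: [-0.4, -1.3, 1.2]
opening: 0.0
```

```bash
python3 th.py f6
```

```text
0.3 5; 0.35 5; 0.4 5; 0.45 5; 0.5 5; 0.55 5; 0.6 5; 0.65 5; 0.7 5; 0.75 5; 0.8 5; 0.85 5; 0.9 5; 0.95 5; 1.0 5; 1.05 5; 1.1 5; 1.15 5; 1.2 5; 1.25 5; 1.3 5; 1.35 5; 1.4 5; 1.45 5; 14.75 [-0.14211171 -1.57154036 -2.39460008] [ 0.52465121 -0.07611498  0.15517049]
```

View pics/f6.png

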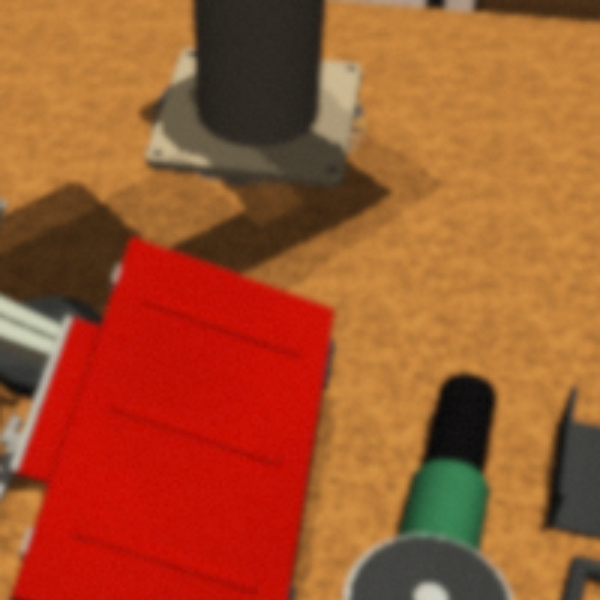

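The lid is still riding on the fingers at about 0.3 rad. Continuing slowly.

{"api": "servo_tool", "payload": {"plan": [[[1, 0, -0.5, -3, 0, 0, 0], [1, 0, -0.5, -3, 0, 0, 0], [1, 0, -0.5, -3, 0, 0, 0], [1, 0, -0.5, -3, 0, 0, 0], [1, 0, -0.5, -3, 0, 0, 0], [1, 0, -0.5, -3, 0, 0, 0], [1, 0, -0.5, -3, 0, 0, 0], [1, 0, -0.5, -2, 0, 0, 0], [1, 0, -0.5, -2, 0, 0, 0], [1, 0, -0.5, -2, 0, 0, 0], [1, 0, -0.5, -2, 0, 0, 0], [1, 0, -0.5, -2, 0, 0, 0]]]}}

```text
t: 15.95
tool_pos: [0.5247, -0.0819, 0.1247]
orientation: [-1.522, -1.523, -0.971]
force: [0.3, -0.2, -1.3]
opening: 0.0005
```

{"api": "servo_tool", "payload": {"plan": [[[1, 0, 0, -2, 0, 0, 0], [1, 0, 0, -2, 0, 0, 0], [1, 0, 0, -2, 0, 0, 0], [1, 0, 0, -2, 0, 0, 0], [1, 0, 0, -1.5, 0, 0, 0], [1, 0, 0, -1.5, 0, 0, 0], [1, 0, 0, -1.5, 0, 0, 0], [1, 0, 0, -1.5, 0, 0, 0], [1, 0, 0, -1.5, 0, 0, 0], [1, 0, 0, -1.5, 0, 0, 0]]]}}

```text
t: 16.95
tool_pos: [0.5248, -0.082, 0.1078]
orientation: [-1.522, -1.524, -0.971]
force: [-0.2, -2.7, -1.5]
opening: 0.0007
```

{"api": "servo_tool", "payload": {"plan": [[[1, 0, 0, -1.5, 0, 0, 0], [1, 0, 0, -1.5, 0, 0, 0], [1, 0, 0, -1.5, 0, 0, 0], [1, 0, 0, -1.5, 0, 0, 0], [1, 0, 0, -1.5, 0, 0, 0], [1, 0, 0, -1.5, 0, 0, 0], [1, 0, 0, -1.5, 0, 0, 0]]]}}

```text
t: 17.65
tool_pos: [0.5248, -0.082, 0.0973]
orientation: [-1.522, -1.524, -0.971]
force: [-0.7, -3.5, -1.1]
opening: 0.0007
```

```bash
python3 - <<'E'
from h import *
print(monitor.read_state()['force'])
b=eyes.read_camera('side')[:,:,::-1];print(monitor.read_state()['force'])
cv2.imwrite('pics/f7.png',cv2.resize(b[100:300,120:370],(750,600),interpolation=cv2.INTER_CUBIC))
E
```

```text
[-0.71114835 -3.45847928 -1.10354231]
[ 0.9275751  -4.21447685 -3.25675366]
```

View pics/f7.png

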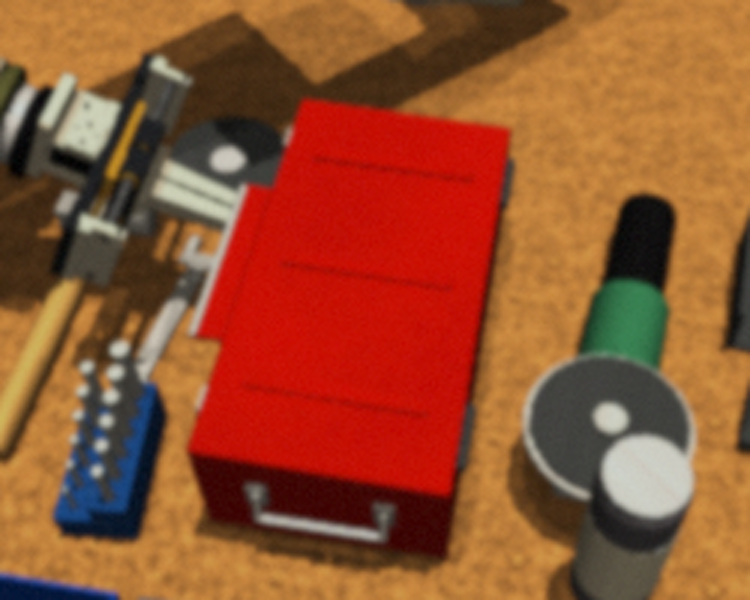

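{"api": "servo_tool", "payload": {"plan": [[[1, 0, -0.5, -1, 0, 0, 0], [1, 0, -0.5, -1, 0, 0, 0], [1, 0, -0.5, -1, 0, 0, 0], [1, 0, -0.5, -1, 0, 0, 0], [1, 0, 0, -1, 0, 0, 0], [1, 0, 0, -1, 0, 0, 0]]]}}

```text
t: 18.3
tool_pos: [0.5246, -0.0839, 0.0913]
orientation: [-1.522, -1.523, -0.971]
force: [-1.0, -0.4, -2.4]
opening: 0.0003
```

```bash
cat > F.py <<'E'
from h import *
f=[]
for i in range(5): eyes.read_camera('side');f.append(monitor.read_state()['force'])
print(np.mean(f,0),monitor.read_state()['tool_pos'])
E
python3 F.py
```

```text
[-0.71447311  0.17027033 -1.56520304] [ 0.52467141 -0.08395277  0.09134376]
```

Still about 1.6–2 N of load. I keep lowering gently.

{"api": "servo_tool", "payload": {"plan": [[[1, 0, 0, -1, 0, 0, 0], [1, 0, 0, -1, 0, 0, 0], [1, 0, 0, -1, 0, 0, 0], [1, 0, 0, -1, 0, 0, 0], [1, 0, 0, -1, 0, 0, 0], [1, 0, 0, -1, 0, 0, 0]]]}}

```text
t: 19.15
tool_pos: [0.5247, -0.084, 0.0854]
orientation: [-1.522, -1.523, -0.971]
force: [-0.1, -0.8, 1.0]
opening: 0.0005
```

```bash
python3 F.py
```

```text
[-0.01650338  0.15170616 -0.0115021 ] [ 0.52474438 -0.08400173  0.08544525]
```

{"api": "servo_tool", "payload": {"plan": [[[1, 0, 0, -1, 0, 0, 0], [1, 0, 0, -1, 0, 0, 0], [1, 0, -1, -1, 0, 0, 0], [1, 0, -4, 0, 0, 0, 0], [1, 0, -8, 0, 0, 0, 0], [1, 0, -12, 0, 0, 0, 0], [1, 0, -15, 4, 0, 0, 0], [1, 0, -15, 20, 0, 0, 0], [1, 0, -15, 30, 0, 0, 0], [1, 0, -10, 40, 0, 0, 0], [1, 0, 0, 40, 0, 0, 0], [1, 0, 0, 20, 0, 0, 0]]]}}

```text
t: 20.6
tool_pos: [0.5254, -0.166, 0.24]
orientation: [-1.524, -1.528, -0.973]
force: [-0.4, -0.2, 0.7]
opening: 0.0004
```

```bash
python3 F.py; python3 - <<'E'
from h import *
b=eyes.read_camera('side')[:,:,::-1]
cv2.imwrite('pics/f8.png',cv2.resize(b,(800,600)))
a=cv2.cvtColor(eyes.read_camera('top'),cv2.COLOR_RGB2GRAY).astype(float)
o=cv2.cvtColor(cv2.resize(cv2.imread('pics/side0.png'),(512,384)),cv2.COLOR_BGR2GRAY)
n=cv2.cvtColor(np.ascontiguousarray(b),cv2.COLOR_BGR2GRAY)
for nm,X in dict(grinder=(.6,.22,.05),can=(.735,.24,.1),drill=(.69,-.126,.06),wrench=(.57,-.14,.01),disc=(.394,-.136,.02)).items():
    u,v=proj('side',[X])[0].astype(int)
    t=o[v-18:v+18,u-18:u+18];w=n[v-28:v+28,u-28:u+28]
    m=cv2.matchTemplate(w,t,cv2.TM_CCOEFF_NORMED);print(nm,np.array(cv2.minMaxLoc(m)[3])-10,m.max())
# lid front corners when shut (z=.114)
print(proj('side',[(.745,-.057,.114),(.401,-.057,.114),(.745,.123,.114),(.648,-.085,.103)])*800/512)
E
```

```text
[ 0.23553074  0.07289642 -0.23189568] [ 0.52428459 -0.16364891  0.23464831]
grinder [0 0] 0.9987191
can [0 0] 0.999532
drill [0 0] 0.9987513
wrench [0 0] 0.6991889
disc [0 0] 0.53660595
[[282.37172908 390.53553532]
 [343.08385312 207.49643073]
 [420.35407577 411.57761583]
 [284.49221633 331.34513968]]
```

View pics/f8.png

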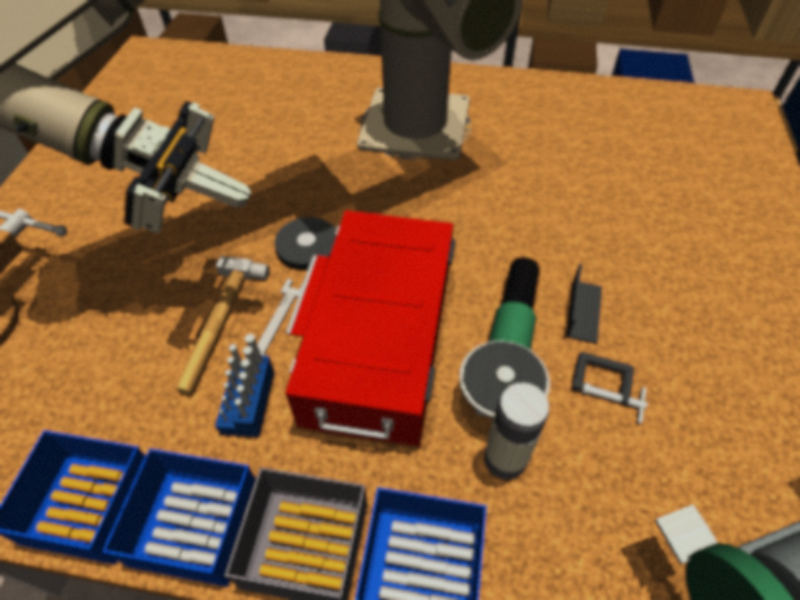

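```bash
python3 -c "
from plant import job;print(job.close_job())"
```

```text
the job is handed in; nothing more can be done
None
```

The lid is shut, the hand is clear of everything, and the job was handed in at about 21 s. It reports no verdict, so I can't confirm the pass.

**What I did:** I tipped the lid from behind with the closed fingertips to about 1.23 rad and let go. It then fell by itself while I brought the hand round to the front. I caught it under the lip at about 0.71 rad with 2–3 N, then eased it down at roughly 10–40 mm/s. I withdrew once the load on the fingers had dropped to zero.

**Last checks:**
- **Lid and hand:** the final picture shows the lid flush, and the force on the tool was about 0 N with the hand clear.
- **Chest:** by eye it stands where it was. I did not measure its position or tilt.
- **Grinder, can and drill stand:** they match the first picture with no shift.
- **Wrench and disc stack:** they showed no shift either, but the match scores were poor (0.70 and 0.54), probably because the closed lid and shadows changed the background.
- **Hammer, angle iron and G-clamp:** I only checked these by eye, and they look unmoved.
- **Disagreement:** the lid's far front corner appeared about 11 px (roughly 8 mm) from where I predicted it. The chest's own corner is where it was in the earlier picture, so I put this down to measurement error in the lid.
- **Side force on the way down:** it briefly reached about 4 N near the bottom, so I backed off 2 mm.

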